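# Bring the cart wheel's valve to the top

### The job

A spoked cart wheel hangs on the slanted axle of the blue service stand, its open face looking up towards you. With a fingertip, push on its spokes, one after another, until the valve stem (the one with the red cap) stands at twelve o'clock, at the very top of the wheel straight above the axle, then leave the wheel standing still. Push only on the spokes: do not press on the tyre or the valve stem, and leave the other things on the bench where they are.

Things in the scene. Friction and masses are not known exactly. Their poses are not given: they have to be found in the camera images.
- hub (a point): Centre of the wheel, 165 mm above the table, fixed to the bolted-down blue stand. x: along the axle, from the wheel's open face to the stand behind; it slopes 34 degrees down, so the wheel's top leans back by 34 degrees. y: level, in the wheel's plane; z: up the wheel, to twelve o'clock. The yellow hub (radius 26 mm) reaches 26 mm out of the open face. The post is 40 mm or more behind the spokes
- wheel (a joint): Turn of the wheel, rad: 0 (or any whole turn) with the valve stem at twelve o'clock; grows clockwise seen at the open face (stem from the top towards hub -y). Starts 1.4 to 3.14 rad away, either side; turns either way without stops. Axle drag of about 0.4 N m (5 to 6 N at mid-spoke) keeps it where it is left; it does not coast. Spokes stand 36, 108, 180, 252, 324 degrees on from the stem
- wheel_up (a point): Wheel centre, turning with the wheel: z points from axle to valve stem, x along the axle. Five straight yellow spokes run from the hub (radius 26 mm) to the yellow rim (inner radius 90 mm), 72 degrees apart, each 14 mm wide and 20 mm thick along x, centred on the wheel's middle plane; the spaces between are open right through
- stem_cap (a point): Middle of the red cap on the valve stem, 65 mm from the axle, in the wheel's middle plane
- stem: Valve stem: black rubber, 9 mm thick, standing inward from the rim towards the axle midway between two spokes, with a red cap 13 mm thick; it takes radii 56 to 92 mm. Its origin is the wheel's centre, z towards the stem
- tyre: Black tyre on the yellow rim: 288 mm outside diameter, radii 100 to 144 mm, 44 mm thick along the axle (the rim 18 mm); origin at the wheel's centre
- spray_can: Bystander: loose can with a blue band, 60 mm diameter, 170 mm tall, beside the wheel; origin at its underside
- grease_jar: Bystander: loose white jar, 68 mm diameter, 80 mm tall; origin at its underside
- cup: Bystander: loose green cup, 72 mm diameter, 85 mm tall; origin at its underside
- screwdriver: Bystander: loose screwdriver lying on the table; handle to its -x
- wrench: Bystander: loose wrench lying on the table; handle to its -x
- bearing: Bystander: loose steel bearing ring, 48 mm diameter, 14 mm high, lying in front of the stand
- tape_measure: Bystander: loose orange tape measure, 65 x 40 x 60 mm high; origin at its underside

How it is judged:
By the outcome, as a careful person would: the job done as asked, in the order asked, and still so for the second after the job is handed in, with the robot touching nothing.
It also fails if it takes over 72 s, if anything falls off the work surface, if the arm or the gripper's body presses on something with over 40 N, if the wrist force passes 120 N, or if a joint passes its speed limit or range.

### The arm

A 7-joint arm with a two-finger parallel gripper is mounted at the origin on the work surface. World frame = base frame: x ahead of the robot, y to its left, z up, the work surface at z = 0. Lengths are in m, angles in degrees, forces in N, time in s.
With the tool pointing down it reaches from about 0.4 to 0.85 m from the base axis. Payload 10.4 kg.
Tool frame: the origin (TCP) lies between the finger pads; the fingertips stand 17 mm ahead of it and the grasp point (between the pads) lies 2 mm behind it; x points along the fingers, y is the direction in which the jaws open and shut, and the axes are right-handed (so a half turn about x gives the same grasp; the last joint's range is limited). The gripper opens to 85 mm and grips with 20 to 120 N. Pads are 22 mm wide; open, the fingers measure 114 mm over their backs; the gripper's body (76 mm by 85 mm) begins 54 mm behind the grasp point. The pads swing forward as they close: fully open they stand 13 mm farther back than shut.
Start: joints at [-68.388, 19.034, -3.707, 83.658, 1.238, 77.344, -5.071], TCP at [0.243, 0.576, 0.248] pointing down, gripper open.
Joint ranges: [-148.97, 148.97], [-28.65, 121.19], [-84.17, 76.75], [9.2, 138.47], [-72.65, 252.65], [3.7, 117.97], [-149.18, 149.18]. Speed limits (degrees/s): [127.2, 127.2, 159.86, 159.86, 180, 180, 180].

### API

Orientations are given as [roll, pitch, yaw] about the fixed x, y, z axes, in that order (R = Rz(yaw) Ry(pitch) Rx(roll)).
In Python, from workcell import arm gives the robot as it stands.
- The arm moves only by the tool move_arm, never from a script. Its argument "commands" is a list of rows, each a list of 7 numbers: the turn, a rotation vector about the tool's x, y, z each as a share of 30 degrees, from -1 to 1, then the shift along the tool's x, y, z each as a share of 0.2 m, from -1 to 1, then the gripper's target within -1 to 1 (shut at 1, half-way at 0, fully open at -1). A call has 1 to 8 rows; each row is the pose to reach, as a shift and turn from the pose commanded when the call began, along the tool's axes at that moment; what a row does not reach only later rows make up. A row lasts 1/12 s, in which the tool goes at most 41.7 mm and 7.16 degrees, less where a joint would pass 70% of its speed; a pose out of reach is approached as far as the arm can. A call with a number of a shift or a turn outside -1 to 1 is refused whole. A call with a gripper value outside its range is refused whole. The fingers move at their own pace and stop on an object; the grip force is fixed at half the most. Time passes only in rows, so rows that repeat a pose let the fingers close. It gives the time, the measured TCP pose, the force and the opening at its end, in the units of the state.
- arm.get_state(): the state, without advancing time (a new reading comes with each control period).
- arm.get_image(name): name is "side" or "top" or "wrist"; returns a dict with "img" (384x512x3 uint8, red, green, blue), "intrinsics" (3x3 intrinsics, pixels), "dist_coeffs" ([k1, k2, p1, p2, k3] as OpenCV has them; the pictures are not rectified), "camera_from_world" (4x4, takes a point from world to camera coordinates). Camera axes: x right, y down, z forward; pixel columns grow to the right and rows downward; lengths in m; the calibration is good to about 2 mm. A picture is of the moment at which its call begins. There is no depth.
- arm.job_done(): hands the job in, once; it reports no verdict.
Trained networks look in the newest picture that a camera, given by its name, has taken for a name from the list of things; names that differ only in an ending like _2 or _b are one class to them, and where a whole thing is asked for, a point or a joint stands for the part that bears it (a point fixed in the world has none). Each returns a list of dicts, best first, with "p" (0 to 1); they miss things now and then, are a little off and sometimes report something else, mostly with a low value. They report only what shows in the picture. A call takes as long as a camera call.
- arm.cut_out(query, camera): "mask" (384x512 bool, what is visible of it) and "location" ([column, row] in pixels, amid what is visible of it).
The state is a dict: "time": time; "joint_pos": joint angles; "qvel": joint speeds; "joint_torque": joint torques, N m; "ee_pos": TCP position; "tool_rot": TCP orientation; "contact_force": force on the tool from outside, world axes, zero at the start; "moment": the same for the moment, N m; "grip_width": finger opening in m.
Only numpy, scipy, OpenCV 4.12 (cv2) and the standard library are available. Lean on these libraries where they do the work, as an engineer would, in place of code of your own. Each camera call takes 0.05 s, during which the arm holds its last target.

## Working session

There is one attempt and no reset: what is moved stays moved. The work goes in short steps, Python scripts to look and compute and a tool call to move; the robot and the scene stay as the last step left them, time stands still between calls to the robot, and variables do not carry over. Pictures are saved under pics/ and viewed, and the job is handed in when it is done.

Besides the shell and the picture viewer there is one more tool, called by a JSON object that holds its "name" and its "arguments". move_arm: Moves the arm, as the interface text tells. Shift numbers are shares of 0.2 m and turn numbers shares of 30 degrees, none past 1 either way. Its arguments: {"type":"object","properties":{"commands":{"type":"array"}},"required":["commands"]}

```bash
ls; mkdir -p pics; python3 - <<'E'
from workcell import arm
import cv2
print(arm.get_state())
for n in ["side","top","wrist"]:
    d=arm.get_image(n); cv2.imwrite(f"pics/a_{n}.png",d["img"][:,:,::-1])
    print(n,d["intrinsics"].tolist(),d["dist_coeffs"],d["camera_from_world"].round(4).tolist())
E
```

```text
pics
{'time': 0.0, 'joint_pos': array([-68.38911322,  19.07171716,  -3.70806995,  83.70642664,
         1.238488  ,  77.34290122,  -5.07070545]), 'qvel': array([-0.05060781, -0.01465869, -0.01381753, -0.00099741, -0.05064623,
        0.032809  , -0.01049987]), 'joint_torque': array([-1.94413115e-03, -6.25448656e+01,  4.74607525e-02, -3.91596794e+01,
        1.60097791e-02,  9.84658574e-03,  3.25253143e-05]), 'ee_pos': array([0.24312186, 0.57539196, 0.24751526]), 'tool_rot': array([ -86.9490691 ,   89.91884755, -109.8524789 ]), 'contact_force': array([ 0.44326657, -0.68275454, -0.5087536 ]), 'moment': array([0.01105041, 0.00378271, 0.01628575]), 'grip_width': 0.085638202849947}
side [[389.3379702291056, 0.0, 251.81681474304372], [0.0, 389.3379702291056, 191.75549233865345], [0.0, 0.0, 1.0]] [0.03473904 0.         0.         0.         0.        ] [[0.8049, -0.5932, -0.016, -0.4547], [-0.4081, -0.5339, -0.7405, 0.3432], [0.4308, 0.6026, -0.6718, 0.934], [0.0, 0.0, 0.0, 1.0]]
top [[428.2215316786659, 0.0, 256.1569191856817], [0.0, 428.2215316786659, 191.77053057391913], [0.0, 0.0, 1.0]] [-0.12754673  0.          0.          0.          0.        ] [[-0.012, -0.9999, 0.003, 0.006], [-0.996, 0.0117, -0.0883, 0.592], [0.0883, -0.0041, -0.9961, 1.2563], [0.0, 0.0, 0.0, 1.0]]
wrist [[294.13978562723497, 0.0, 256.26101298567073], [0.0, 294.13978562723497, 188.3265917043723], [0.0, 0.0, 1.0]] [-0.05578965  0.          0.          0.          0.        ] [[0.3892, 0.9211, -0.0012, -0.6238], [0.8731, -0.3685, 0.3193, -0.0413], [0.2937, -0.1254, -0.9476, 0.3804], [0.0, 0.0, 0.0, 1.0]]
```

View pics/a_side.png

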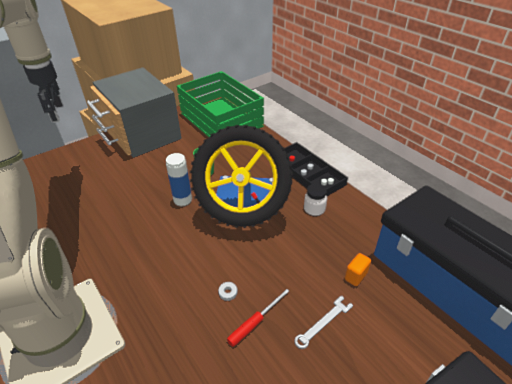

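View pics/a_top.png

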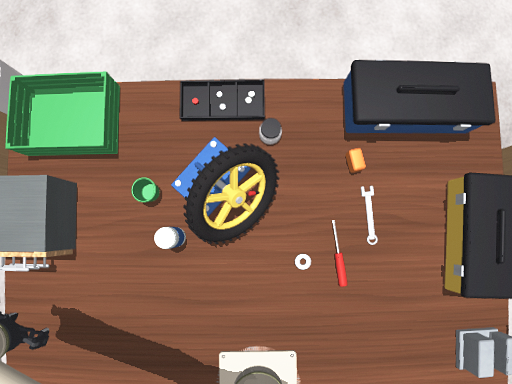

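```bash
python3 - <<'E'
from workcell import arm
for c in ["side","top"]:
    for q in ["hub","wheel","wheel_up","stem_cap","stem","tyre","spray_can","grease_jar","cup","tape_measure","bearing"]:
        r=arm.cut_out(q,c)
        print(c,q,[(round(float(x["p"]),2),[round(float(v),1) for v in x["location"]],int(x["mask"].sum())) for x in r[:3]])
E
```

```text
side hub [(0.84, [242.6, 175.3], 6133)]
side wheel [(0.62, [357.4, 270.9], 557)]
side wheel_up [(0.98, [241.0, 174.9], 5904)]
side stem_cap [(0.5, [253.3, 194.6], 42)]
side stem [(0.4, [253.5, 197.4], 63)]
side tyre [(0.83, [267.5, 150.1], 3994)]
side spray_can [(0.56, [178.5, 178.6], 996), (0.29, [239.7, 176.4], 5892)]
side grease_jar [(0.94, [315.5, 199.5], 560)]
side cup [(0.38, [196.2, 152.2], 30)]
side tape_measure [(0.65, [355.0, 269.0], 553)]
side bearing [(0.63, [224.2, 286.6], 288)]
top hub [(0.66, [230.5, 188.7], 5838)]
top wheel [(0.69, [229.7, 191.4], 5885)]
top wheel_up [(0.57, [233.8, 191.1], 5772)]
top stem_cap [(0.54, [253.1, 191.0], 29), (0.48, [140.8, 189.3], 502), (0.28, [170.7, 236.8], 596)]
top stem [(0.45, [255.0, 191.1], 31)]
top tyre [(0.9, [217.1, 183.6], 3899)]
top spray_can [(0.95, [170.6, 235.9], 567), (0.69, [233.0, 188.9], 5929)]
top grease_jar [(0.74, [273.9, 131.1], 412)]
top cup [(0.87, [143.5, 188.4], 525)]
top tape_measure [(0.58, [355.8, 159.5], 342)]
top bearing [(0.66, [299.6, 262.8], 192), (0.5, [231.9, 190.8], 5756), (0.3, [144.3, 188.5], 544)]
```

```bash
cat > h.py <<'E'
import numpy as np, cv2
from scipy.optimize import minimize
from workcell import arm
S,C=np.sin(np.radians(34)),np.cos(np.radians(34))
def hubR(psi):
    c,s=np.cos(psi),np.sin(psi)
    x=np.array([C*c,C*s,-S]); z=np.array([S*c,S*s,C]); return np.c_[x,np.cross(z,x),z]
def proj(d,P):
    M=d["camera_from_world"]; r,_=cv2.Rodrigues(M[:3,:3])
    return cv2.projectPoints(np.asarray(P,float).reshape(-1,3),r,M[:3,3],d["intrinsics"],d["dist_coeffs"])[0].reshape(-1,2)
SC=4
def fill(m,pts,v,hull=False):
    p=pts.astype(np.float32)
    if hull: p=cv2.convexHull(p)[:,0]
    cv2.fillPoly(m,[np.round((p+0.5)*SC*16-8).astype(np.int32)],v,shift=4)
a=np.linspace(0,2*np.pi,73)
def ring(r,x): return np.c_[np.full(73,x),r*np.sin(a),r*np.cos(a)]
def render(d,p,th):
    R=hubR(p[2]); t=np.array([p[0],p[1],.165]); W=lambda P:proj(d,np.asarray(P)@R.T+t)
    m=np.zeros((384*SC,512*SC),np.uint8)
    # rim disc: outer visible limited by tyre front
    fill(m,W(ring(.100,-.009)),255)
    h=np.zeros_like(m); fill(h,W(ring(.090,-.009)),255); h2=np.zeros_like(m); fill(h2,W(ring(.090,.009)),255)
    m[(h>0)&(h2>0)]=0
    for k in range(5):
        b=th+np.radians(36+72*k); u=np.array([0,-np.sin(b),np.cos(b)]); v=np.array([0,np.cos(b),np.sin(b)])
        fill(m,W([r*u+w*v+np.array([x,0,0]) for r in (.02,.092) for w in (-.007,.007) for x in (-.01,.01)]),255,True)
    fill(m,W(np.r_[ring(.026,-.026),ring(.026,.0)]),255,True)
    return cv2.resize(m,(512,384),interpolation=cv2.INTER_AREA)/255.
def yellow(im):
    h=cv2.cvtColor(im,cv2.COLOR_RGB2HSV); m=((h[...,0]>20)&(h[...,0]<36)&(h[...,1]>130)&(h[...,2]>60)).astype(np.uint8)
    return m
def wheelmask(d,c):
    m=yellow(d["img"]); n,l,s,ce=cv2.connectedComponentsWithStats(m)
    R=hubR(P0[2]); q=proj(d,np.array([P0[0],P0[1],.165]))[0]
    i,j=np.mgrid[:384,:512]; return m*(np.hypot(j-q[0],i-q[1])<70)
P0=[0.6,0.055,np.radians(30)]
E
python3 - <<'E'
import h; from h import *
ims={c:arm.get_image(c) for c in("side","top")}
# initial hub from yellow pixel triangulation at z
def back(d,uv,z):
    q=cv2.undistortPoints(np.array([[uv]],float),d["intrinsics"],d["dist_coeffs"])[0,0]
    M=d["camera_from_world"];r=M[:3,:3].T@np.r_[q,1];c=-M[:3,:3].T@M[:3,3]
    return c+r*(z-c[2])/r[2]
b=back(ims["top"],(236,196),.175);print(b,back(ims["side"],(241,178),.175))
best=None
h.P0=[b[0],b[1],0]
mk={c:h.wheelmask(ims[c],c).astype(float) for c in ims}; print({c:mk[c].sum() for c in mk})
def cost(q):
    e=0
    for c in ims:
        m=render(ims[c],q[:3],q[3]); e+=1-np.minimum(m,mk[c]).sum()/np.maximum(m,mk[c]).sum()
    return e
for psi in np.radians(range(0,91,15)):
  for th in np.radians(range(0,72,18)):
    e=cost([b[0],b[1],psi,th]); 
    if best is None or e<best[0]: best=(e,psi,th)
print(best)
q=np.array([b[0],b[1],best[1],best[2]])
for _ in range(3):
    r=minimize(cost,q,method="Nelder-Mead",options=dict(initial_simplex=np.vstack([q]+[q+dx for dx in np.diag([.01,.01,.1,.1])]),xatol=1e-4,fatol=1e-4)); q=r.x
print(q,np.degrees(q[2:]),r.fun)
R=hubR(q[2]);t=np.r_[q[:2],.165]
for k in range(5):
    th=q[3]+k*2*np.pi/5; P=t+R@np.array([0,-np.sin(th),np.cos(th)])*.065
    print(k,np.degrees(th),{c:proj(ims[c],P)[0].round(1).tolist() for c in ims})
for n,c,uv,z in [("can","top",(170.6,236),.17),("jar","top",(272,128),.08),("cup","top",(143.5,188.4),.06),("tape","top",(355.8,159.5),.05)]:
    print(n,back(ims[c],uv,z).round(3))
for c in ims:
    o=ims[c]["img"][:,:,::-1].copy(); m=render(ims[c],q[:3],q[3])>.5
    o[(cv2.morphologyEx(m.astype(np.uint8),cv2.MORPH_GRADIENT,np.ones((2,2)))>0)]=(255,0,255)
    u,v=proj(ims[c],t)[0].astype(int); cv2.imwrite(f"pics/fit_{c}.png",cv2.resize(o[v-70:v+70,u-80:u+80],None,fx=4,fy=4))
E
```

```text
[0.56824511 0.05300672 0.175     ] [0.56199871 0.0421094  0.175     ]
{'side': np.float64(1889.0), 'top': np.float64(1545.0)}
(np.float64(0.9006969289436654), np.float64(0.7853981633974483), np.float64(0.0))
[ 0.5724671   0.0591433   0.84712888 -0.00602196] [48.53690924 -0.34503278] 0.5703879310955273
0 -0.34503277635317087 {'side': [241.3, 153.2], 'top': [222.0, 183.9]}
1 71.65496722364682 {'side': [262.7, 169.9], 'top': [245.6, 173.8]}
2 143.65496722364682 {'side': [253.5, 195.0], 'top': [251.7, 192.4]}
3 215.65496722364682 {'side': [226.9, 193.9], 'top': [233.7, 213.4]}
4 287.65496722364685 {'side': [219.2, 168.3], 'top': [214.9, 209.3]}
can [0.464 0.228 0.17 ]
jar [ 0.773 -0.049  0.08 ]
cup [0.603 0.33  0.06 ]
tape [ 0.683 -0.299  0.05 ]
```

View pics/fit_side.png

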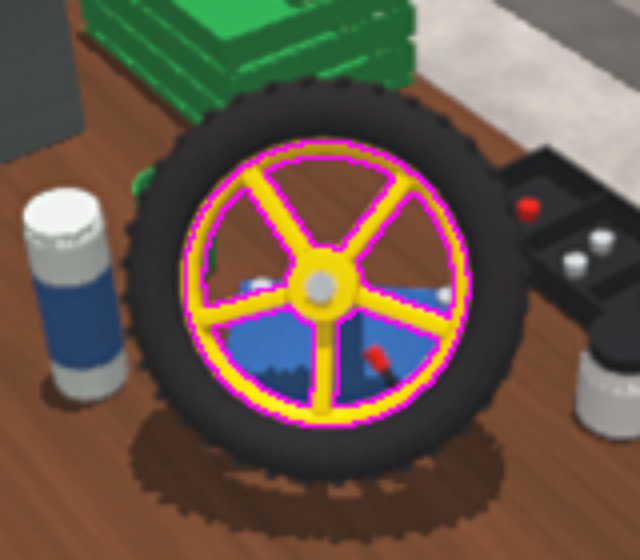

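View pics/fit_top.png

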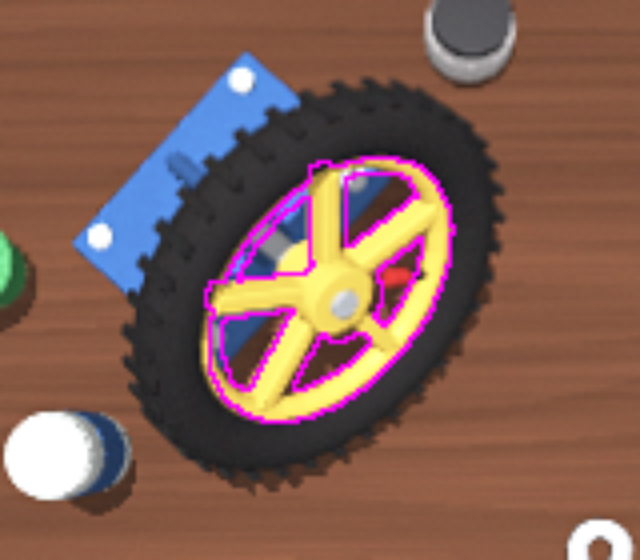

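```bash
cat >> h.py <<'E'
from scipy.spatial.transform import Rotation as Ro
Q=np.array([0.5724671,0.0591433,0.84712888])
HR=hubR(Q[2]); HT=np.r_[Q[:2],.165]
def cur():
    s=arm.get_state(); return s,s["ee_pos"],Ro.from_euler("xyz",s["tool_rot"],degrees=True)
def go(P,R):
    s,p,r=cur(); rv=(r.inv()*R).as_rotvec(degrees=True); d=r.inv().apply(np.asarray(P)-p)
    print("t",round(s["time"],2),"turn",(rv/30).round(3),"shift",(d/.2).round(3),"| rows >=",round(max(np.linalg.norm(d)/.0417,np.linalg.norm(rv)/7.16),1))
def hubpt(ang,rad,x): # clockwise deg from top
    a=np.radians(ang); return HT+HR@np.array([x,-rad*np.sin(a),rad*np.cos(a)])
E
python3 - <<'E'
from h import *
s,p,r=cur(); print(r.as_matrix().round(3)); 
az=np.degrees(np.arctan2(p[1],p[0])); print(az)
n=Ro.from_euler("z",48.5-az,degrees=True)*r
for b in range(0,360,45):
    R=Ro.from_matrix(HR)*Ro.from_euler("x",b,degrees=True)
    print(b,R.as_matrix()[:,1].round(2),(n.inv()*R).as_rotvec(degrees=True).round(0))
E
```

```text
[[ 0.     0.389  0.921]
 [ 0.     0.921 -0.389]
 [-1.     0.    -0.   ]]
67.09403758074468
0 [-0.75  0.66 -0.  ] [-82. -44.  44.]
45 [-0.27  0.76  0.59] [-41. -22.  53.]
90 [0.37 0.42 0.83] [-0.  0. 56.]
135 [ 0.79 -0.17  0.59] [41. 22. 53.]
180 [ 0.75 -0.66  0.  ] [82. 44. 44.]
225 [ 0.27 -0.76 -0.59] [122.  65.  27.]
270 [-0.37 -0.42 -0.83] [159.  84.  -0.]
315 [-0.79  0.17 -0.59] [-122.  -65.   27.]
```

```bash
cat >> h.py <<'E'
RT=Ro.from_matrix(HR)*Ro.from_euler("x",90,degrees=True)
def part(P,R,maxang=28,maxd=.19):
    s,p,r=cur(); rv=(r.inv()*R).as_rotvec(degrees=True); a=max(1,abs(rv).max()/maxang)
    d=np.asarray(P)-p; k=max(1,abs(r.inv().apply(d)).max()/maxd)
    print(s["ee_pos"].round(3),"F",s["contact_force"].round(1),"remaining",a.round(2),k.round(2))
    go(p+d/k,r*Ro.from_rotvec(rv/a,degrees=True))
E
python3 - <<'E'
from h import *
part([.33,.38,.43],Ro.from_euler("z",-25,degrees=True)*cur()[2])
print(hubpt(72,.06,-.15),hubpt(72,.06,-.003))
E
```

```text
Traceback (most recent call last):
  File "h.py", line 52, in part
    print(s["ee_pos"].round(3),"F",s["contact_force"].round(1),"remaining",a.round(2),k.round(2))
                                                                           ^^^^^^^
AttributeError: 'int' object has no attribute 'round'
```

```bash
sed -i 's/a=max(1,/a=max(1.,/; s/k=max(1,/k=max(1.,/; s/a.round(2),k.round(2)/round(float(a),2),round(float(k),2)/' h.py
python3 - <<'E'
from h import *
part([.33,.38,.43],Ro.from_euler("z",-25,degrees=True)*cur()[2])
print(hubpt(72,.06,-.15),hubpt(72,.06,-.003))
E
```

```text
[0.243 0.576 0.248] F [-0.9  0.2  0.3] remaining 1.0 1.0
t 1.35 turn [ 0.833 -0.     0.   ] shift [-0.908 -0.733  0.78 ] | rows >= 6.7
[ 0.53975393 -0.06406083  0.26425014] [0.62044764 0.0272653  0.18204878]
```

{"name": "move_arm", "arguments": {"commands": [[0.1,0,0,-0.25,0,0,1],[0.2,0,0,-0.45,-0.1,0.1,1],[0.4,0,0,-0.65,-0.3,0.3,1],[0.55,0,0,-0.8,-0.45,0.5,1],[0.7,0,0,-0.9,-0.6,0.65,1],[0.83,0,0,-0.9,-0.73,0.78,1],[0.83,0,0,-0.9,-0.73,0.78,1],[0.83,0,0,-0.9,-0.73,0.78,1]]}}

```text
time: 2.02
ee_pos: [0.3337, 0.3755, 0.4317]
tool_rot: [88.2, 89.7, 39.9]
contact_force: [0.4, 0.9, 0.3]
grip_width: -0.0003
```

```bash
python3 - <<'E'
from h import *
print(arm.get_state()["joint_pos"].round(1))
part([.40,.10,.45],RT)
E
```

```text
[-59.2   1.2   5.7  82.8  -0.1  95.7 -11.7]
[0.334 0.375 0.432] F [0.4 0.9 0.3] remaining 1.99 1.31
t 2.02 turn [-0.104  0.056  0.933] shift [-0.072 -0.51   0.95 ] | rows >= 5.2
```

{"name": "move_arm", "arguments": {"commands": [[0,0,0.2,0,-0.1,0.2,1],[0,0,0.4,-0.05,-0.2,0.4,1],[-0.05,0.02,0.6,-0.07,-0.3,0.6,1],[-0.08,0.04,0.8,-0.07,-0.4,0.8,1],[-0.1,0.05,0.93,-0.07,-0.5,0.95,1],[-0.1,0.05,0.93,-0.07,-0.5,0.95,1],[-0.1,0.05,0.93,-0.07,-0.5,0.95,1]]}}

```text
time: 2.6
ee_pos: [0.3844, 0.1691, 0.442]
tool_rot: [91.6, 61.9, 46.6]
contact_force: [0.4, -0.4, -0.1]
grip_width: 0.0003
```

```bash
python3 - <<'E'
from h import *
print(arm.get_state()["joint_pos"].round(1))
part([.46,-.04,.40],RT)
E
```

```text
[-35.2 -28.5   8.5 109.   -5.4  72.9  18.7]
[0.384 0.169 0.442] F [ 0.4 -0.4 -0.1] remaining 1.0 1.06
t 2.6 turn [-0.1    0.056  0.931] shift [-0.047 -0.483  0.95 ] | rows >= 5.1
```

{"name": "move_arm", "arguments": {"commands": [[0,0,0.1,0,-0.1,0.2,1],[0,0,0.3,0,-0.2,0.4,1],[-0.05,0.02,0.5,0,-0.3,0.6,1],[-0.08,0.04,0.7,-0.02,-0.4,0.8,1],[-0.1,0.05,0.93,-0.05,-0.48,0.95,1],[-0.1,0.05,0.93,-0.05,-0.48,0.95,1],[-0.1,0.05,0.93,-0.05,-0.48,0.95,1]]}}

```text
time: 3.18
ee_pos: [0.427, 0.0481, 0.4163]
tool_rot: [90.7, 41.6, 48.7]
contact_force: [1.2, -1.2, 1.4]
grip_width: 0.0002
```

```bash
python3 - <<'E'
from h import *
print(arm.get_state()["joint_pos"].round(1))
part(hubpt(72,.06,-.12),RT)
E
```

```text
[  5.8 -27.    8.4 119.5 -41.7  67.4  71.8]
[0.427 0.048 0.416] F [ 1.2 -1.2  1.4] remaining 1.0 1.0
t 3.18 turn [-0.018 -0.004  0.254] shift [ 0.616 -0.572  0.801] | rows >= 5.6
```

{"name": "move_arm", "arguments": {"commands": [[0,0,0.05,0,-0.05,0.2,1],[0,0,0.1,0,-0.15,0.4,1],[-0.02,0,0.2,0.1,-0.25,0.6,1],[-0.02,0,0.25,0.25,-0.4,0.8,1],[-0.02,0,0.25,0.4,-0.5,0.8,1],[-0.02,0,0.25,0.6,-0.57,0.8,1],[-0.02,0,0.25,0.6,-0.57,0.8,1],[-0.02,0,0.25,0.6,-0.57,0.8,1]]}}

```text
time: 3.85
ee_pos: [0.552, -0.043, 0.2423]
tool_rot: [90.9, 34.6, 49.4]
contact_force: [-0.7, -0.0, -0.2]
grip_width: 0.0001
```

```bash
python3 - <<'E'
from h import *
print(arm.get_state()["joint_pos"].round(1))
part(hubpt(72,.06,-.12),RT)
d=arm.get_image("wrist");im=d["img"][:,:,::-1].copy()
for a in (0,35.7,71.7,107.7,143.7):
  for x in (-.01,):
    u=proj(d,hubpt(a,.06,x))[0]; cv2.circle(im,tuple(u.astype(int)),3,(255,0,255),1); print(a,u.round(0))
cv2.imwrite("pics/w1.png",im)
E
```

```text
[  1.2   5.3  27.5 119.9 -67.5  63.7 114.4]
[ 0.552 -0.043  0.242] F [-0.7 -0.  -0.2] remaining 1.0 1.0
t 3.85 turn [-0.014 -0.025  0.021] shift [-0.011  0.024  0.024] | rows >= 0.2
0 [317. 131.]
35.7 [301. 174.]
71.7 [265. 199.]
107.7 [221. 199.]
143.7 [184. 175.]
```

View pics/w1.png

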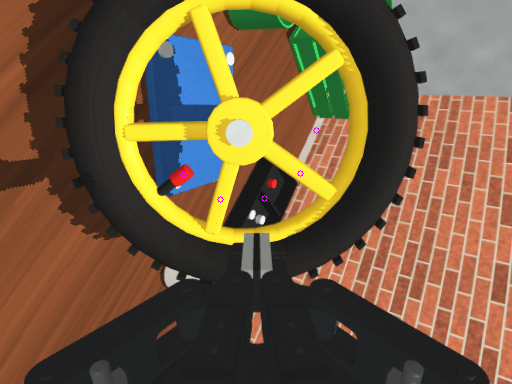

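```bash
python3 - <<'E'
from h import *
part(hubpt(71.7,.06,-.004),RT)
E
```

```text
[ 0.552 -0.044  0.245] F [0.2 1.1 1.2] remaining 1.0 1.0
t 3.9 turn [-0.01  -0.02   0.017] shift [0.58  0.021 0.024] | rows >= 2.8
```

{"name": "move_arm", "arguments": {"commands": [[-0.01,-0.02,0.02,0.1,0.02,0.025,1],[-0.01,-0.02,0.02,0.2,0.02,0.025,1],[-0.01,-0.02,0.02,0.3,0.02,0.025,1],[-0.01,-0.02,0.02,0.4,0.02,0.025,1],[-0.01,-0.02,0.02,0.5,0.02,0.025,1],[-0.01,-0.02,0.02,0.58,0.02,0.025,1],[-0.01,-0.02,0.02,0.58,0.02,0.025,1]]}}

```text
time: 4.48
ee_pos: [0.6221, 0.0255, 0.187]
tool_rot: [89.5, 33.7, 48.1]
contact_force: [0.3, 0.3, -1.3]
grip_width: -0.0002
```

```bash
cat >>h.py <<'E'
def where():
    s,p,r=cur(); l=HR.T@(p-HT); print("hub-frame TCP mm",(l*1000).round(1),"ang",round(float(np.degrees(np.arctan2(-l[1],l[2]))),1),"rad",round(float(np.hypot(l[1],l[2])*1000),1),"Fhub",(HR.T@s["contact_force"]).round(1),"J",s["joint_pos"].round(1), "rot err",(RT.inv()*r).as_rotvec(degrees=True).round(1))
def arc(angs,rad,x,n=1):
    s,p,r=cur()
    for a in angs:
        R=RT; rv=(r.inv()*R).as_rotvec(degrees=True); d=r.inv().apply(hubpt(a,rad,x)-p)
        print(a,(rv/30).round(2),(d/.2).round(3))
E
python3 - <<'E'
from h import *
where(); arc([64,56,48,40,32,24,16,8,0],.06,-.004)
E
```

```text
hub-frame TCP mm [ -6.  -59.4  22.5] ang 69.3 rad 63.6 Fhub [ 1.1 -0.1 -0.9] J [ 35.   15.1 -20.4 116.9 -72.1  46.5 117.3] rot err [-0.3 -0.3  0.3]
64 [ 0.01  0.01 -0.01] [ 0.01   0.019 -0.028]
56 [ 0.01  0.01 -0.01] [ 0.01   0.055 -0.048]
48 [ 0.01  0.01 -0.01] [ 0.01   0.089 -0.074]
40 [ 0.01  0.01 -0.01] [ 0.01   0.118 -0.104]
32 [ 0.01  0.01 -0.01] [ 0.01   0.142 -0.138]
24 [ 0.01  0.01 -0.01] [ 0.01   0.162 -0.175]
16 [ 0.01  0.01 -0.01] [ 0.01   0.177 -0.214]
8 [ 0.01  0.01 -0.01] [ 0.009  0.186 -0.255]
0 [ 0.01  0.01 -0.01] [ 0.009  0.189 -0.296]
```

{"name": "move_arm", "arguments": {"commands": [[0,0,0,0.01,0.02,-0.028,1],[0,0,0,0.01,0.055,-0.048,1],[0,0,0,0.01,0.09,-0.074,1],[0,0,0,0.01,0.118,-0.104,1],[0,0,0,0.01,0.142,-0.138,1],[0,0,0,0.01,0.142,-0.138,1]]}}

```text
time: 4.98
ee_pos: [0.6117, 0.0572, 0.2093]
tool_rot: [89.6, 33.8, 48.2]
contact_force: [0.4, -1.4, 0.5]
grip_width: 0.0002
```

```bash
python3 - <<'E'
from h import *
where(); arc([24,16,8,0,-8,-16],.06,-.004)
d=arm.get_image("wrist");im=d["img"][:,:,::-1].copy()
cv2.imwrite("pics/w2.png",im)
d=arm.get_image("side");cv2.imwrite("pics/s2.png",cv2.resize(d["img"][100:240,160:330,::-1],None,fx=4,fy=4))
E
```

```text
hub-frame TCP mm [ -4.4 -30.7  50.4] ang 31.4 rad 59.0 Fhub [-0.9 -1.2 -0. ] J [ 35.7  11.  -24.4 118.7 -72.2  45.  113.5] rot err [-0.3 -0.3  0.2]
24 [ 0.01  0.01 -0.01] [ 0.002  0.022 -0.032]
16 [ 0.01  0.01 -0.01] [ 0.002  0.037 -0.071]
8 [ 0.01  0.01 -0.01] [ 0.002  0.046 -0.112]
0 [ 0.01  0.01 -0.01] [ 0.002  0.049 -0.154]
-8 [ 0.01  0.01 -0.01] [ 0.001  0.046 -0.195]
-16 [ 0.01  0.01 -0.01] [ 0.001  0.037 -0.236]
```

View pics/w2.png

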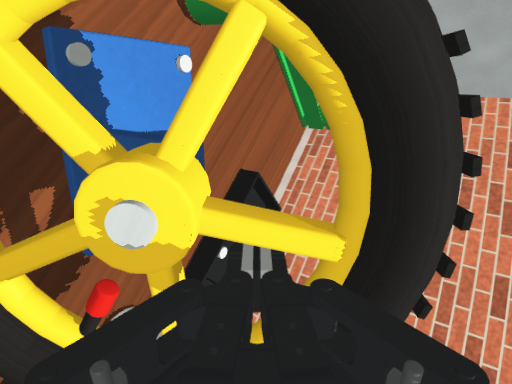

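View pics/s2.png

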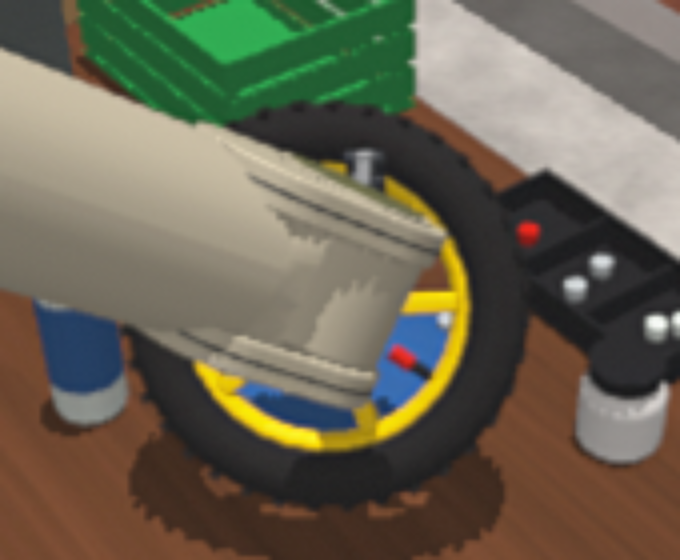

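{"name": "move_arm", "arguments": {"commands": [[0,0,0,0,0.022,-0.032,1],[0,0,0,0,0.037,-0.071,1],[0,0,0,0,0.046,-0.112,1],[0,0,0,0,0.049,-0.154,1],[0,0,0,0,0.046,-0.195,1],[0,0,0,0,0.037,-0.236,1],[0,0,0,0,0.037,-0.236,1]]}}

```text
time: 5.67
ee_pos: [0.5796, 0.09, 0.2139]
tool_rot: [89.6, 33.8, 48.1]
contact_force: [1.8, -2.7, -0.1]
grip_width: -0.0005
```

```bash
python3 - <<'E'
from h import *
where(); arc([-13],.06,-.004)
d=arm.get_image("wrist");im=d["img"][:,:,::-1].copy()
cv2.imwrite("pics/w3.png",im)
E
```

```text
hub-frame TCP mm [-4.3 15.1 56.1] ang -15.1 rad 58.1 Fhub [-0.6 -3.1 -0.6] J [ 54.3   8.  -46.3 123.1 -72.5  41.5 112.2] rot err [-0.1 -0.4  0.2]
-13 [ 0.    0.01 -0.01] [0.002 0.012 0.008]
```

View pics/w3.png

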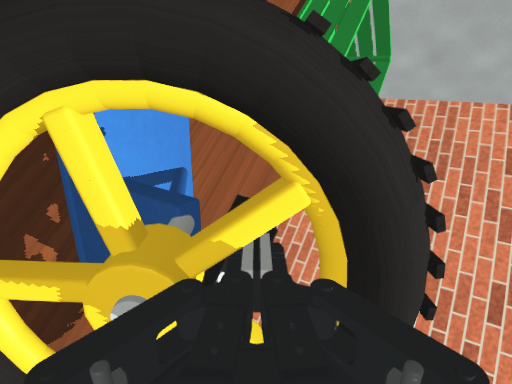

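{"name": "move_arm", "arguments": {"commands": [[0,0,0,0,0.01,0.02,1],[0,0,0,-0.12,0.01,0.02,1],[0,0,0,-0.3,0.01,0.03,1],[0,0,0,-0.45,0.01,0.04,1],[0,0,0,-0.6,0.01,0.05,1],[0,0,0,-0.6,0.01,0.05,1]]}}

```text
time: 6.22
ee_pos: [0.5209, 0.0074, 0.2848]
tool_rot: [89.5, 33.8, 48.0]
contact_force: [1.4, -0.2, -1.0]
grip_width: -0.0001
```

```bash
cat >>h.py <<'E'
def theta(cams=("side","top"),guess=None,save=None):
    out={}
    for c in cams:
        d=arm.get_image(c); m=yellow(d["img"])
        # arm-occluded regions: score only on pixels: sample unwrapped spoke band
        best=None; G=np.radians(np.arange(0,360,.25))
        rr=np.linspace(.04,.08,15)
        pts=np.array([HT+HR@np.array([-.01,-r*np.sin(g),r*np.cos(g)]) for g in G for r in rr])
        uv=proj(d,pts).astype(np.float32)
        v=cv2.remap(m.astype(np.float32),uv[:,0].reshape(-1,1),uv[:,1].reshape(-1,1),cv2.INTER_LINEAR).reshape(len(G),-1).mean(1)
        f=v.reshape(5,-1).sum(0); f=f  # folded in 72 deg
        ph=np.angle((v*np.exp(-1j*5*G)).sum()); # v peaks at b: 5b phase
        b=-ph/5; out[c]=np.degrees(b-np.radians(36))%72
        cap=arm.cut_out("stem_cap",c)
        print(c,"theta mod72 (front-face)",round(float(out[c]),2),"cap",[(round(float(x["p"]),2),[round(float(q),1) for q in x["location"]]) for x in cap[:3]])
        for k in range(5):
            t=out[c]+72*k; print("   ",round(t,1),proj(d,hubpt(t,.065,0))[0].round(1))
        if save:
            cv2.imwrite(f"pics/{save}_{c}.png",d["img"][:,:,::-1])
E
python3 - <<'E'
from h import *
where(); theta(("side","top","wrist"),save="t1")
E
```

```text
hub-frame TCP mm [-127.4    4.4   58.5] ang -4.3 rad 58.7 Fhub [ 1.2 -1.2 -0.4] J [ 63.2  -3.8 -38.2 122.4 -67.6  62.1 108.7] rot err [-0.2 -0.5  0.2]
side theta mod72 (front-face) 0.06 cap [(0.37, [262.7, 169.6])]
    0.1 [241.4 153.2]
    72.1 [262.7 170.1]
    144.1 [253.4 195.1]
    216.1 [226.8 193.8]
    288.1 [219.3 168.1]
top theta mod72 (front-face) 1.1 cap []
    1.1 [222.4 183.4]
    73.1 [246.  173.9]
    145.1 [251.5 192.9]
    217.1 [233.2 213.6]
    289.1 [214.7 208.9]
wrist theta mod72 (front-face) 1.07 cap [(0.59, [215.4, 259.6])]
    1.1 [264.4 195.9]
    73.1 [216.1 255. ]
    145.1 [138.8 231.6]
    217.1 [129.3 151.8]
    289.1 [212.5 125.2]
```

View pics/t1_wrist.png

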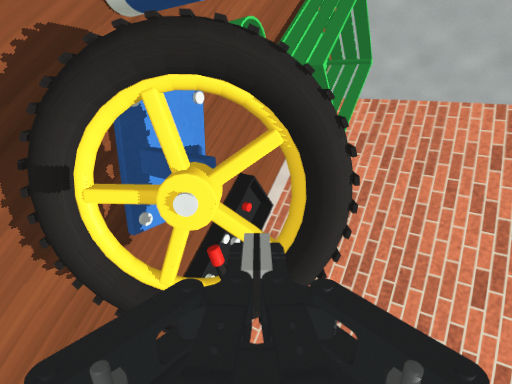

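```bash
python3 - <<'E'
from h import *
arc([100,144],.06,-.11); arc([144],.06,-.004)
E
```

```text
100 [ 0.   -0.   -0.01] [ 0.059 -0.342  0.334]
144 [ 0.   -0.   -0.01] [ 0.058 -0.532  0.214]
144 [ 0.   -0.   -0.01] [ 0.588 -0.534  0.215]
```

{"name": "move_arm", "arguments": {"commands": [[0,0,0,0,-0.1,0.1,1],[0,0,0,0,-0.2,0.2,1],[0,0,0,0.05,-0.34,0.3,1],[0,0,0,0.05,-0.45,0.25,1],[0,0,0,0.05,-0.53,0.215,1],[0,0,0,0.05,-0.53,0.215,1],[0,0,0,0.05,-0.53,0.215,1]]}}

```text
time: 7.1
ee_pos: [0.5199, -0.0545, 0.1878]
tool_rot: [90.0, 33.8, 48.5]
contact_force: [1.0, 0.4, 0.6]
grip_width: -0.0001
```

```bash
python3 - <<'E'
from h import *
where();arc([144],.06,-.06); arc([144],.06,-.004)
E
```

```text
hub-frame TCP mm [-112.2  -35.9  -48.2] ang 143.4 rad 60.1 Fhub [ 0.4 -0.5  1.1] J [ 65.4  11.4 -36.2 122.8 -63.7  56.  121. ] rot err [-0.  -0.1  0.2]
144 [ 0.    0.   -0.01] [ 0.261 -0.003 -0.003]
144 [ 0.    0.   -0.01] [ 0.541 -0.004 -0.003]
```

{"name": "move_arm", "arguments": {"commands": [[0,0,0,0.1,0,0,1],[0,0,0,0.2,0,0,1],[0,0,0,0.3,0,0,1],[0,0,0,0.4,0,0,1],[0,0,0,0.5,0,0,1],[0,0,0,0.54,0,0,1],[0,0,0,0.54,0,0,1]]}}

```text
time: 7.68
ee_pos: [0.5803, 0.0139, 0.1286]
tool_rot: [89.8, 33.7, 48.5]
contact_force: [-0.6, 0.3, -0.2]
grip_width: 0.0003
```

```bash
python3 - <<'E'
from h import *
where();arc(range(136,60,-8),.06,-.004)
E
```

```text
hub-frame TCP mm [ -3.5 -35.8 -46.2] ang 142.2 rad 58.4 Fhub [ 0.   0.7 -0.2] J [ 57.6  22.3 -41.6 121.8 -68.8  40.  124.9] rot err [-0.2 -0.   0.3]
136 [ 0.01  0.   -0.01] [-0.003  0.015  0.029]
128 [ 0.01  0.   -0.01] [-0.002  0.046  0.057]
120 [ 0.01  0.   -0.01] [-0.002  0.081  0.081]
112 [ 0.01  0.   -0.01] [-0.002  0.118  0.099]
104 [ 0.01  0.   -0.01] [-0.002  0.158  0.112]
96 [ 0.01  0.   -0.01] [-0.002  0.199  0.12 ]
88 [ 0.01  0.   -0.01] [-0.001  0.241  0.122]
80 [ 0.01  0.   -0.01] [-0.001  0.283  0.117]
72 [ 0.01  0.   -0.01] [-0.001  0.323  0.107]
64 [ 0.01  0.   -0.01] [-0.001  0.362  0.092]
```

{"name": "move_arm", "arguments": {"commands": [[0,0,0,0,0.015,0.029,1],[0,0,0,0,0.046,0.057,1],[0,0,0,0,0.08,0.08,1],[0,0,0,0,0.118,0.1,1],[0,0,0,0,0.158,0.112,1],[0,0,0,0,0.2,0.12,1],[0,0,0,0,0.24,0.122,1],[0,0,0,0,0.283,0.117,1]]}}

```text
time: 8.35
ee_pos: [0.617, 0.0182, 0.1743]
tool_rot: [89.8, 34.0, 48.3]
contact_force: [-4.5, -2.8, -9.1]
grip_width: -0.0
```

```bash
python3 - <<'E'
from h import *
where();arc([76,72,68,64,60],.06,-.004); theta(("side","top","wrist"),save="t2")
E
```

```text
hub-frame TCP mm [ -6.2 -60.5   7.1] ang 83.3 rad 60.9 Fhub [  0.9   1.5 -10.4] J [ 54.1  19.8 -40.7 116.5 -64.9  41.5 115. ] rot err [-0.  -0.2  0. ]
76 [ 0.    0.01 -0.  ] [ 0.011  0.037 -0.011]
72 [ 0.    0.01 -0.  ] [ 0.011  0.057 -0.017]
68 [ 0.    0.01 -0.  ] [ 0.011  0.077 -0.024]
64 [ 0.    0.01 -0.  ] [ 0.011  0.096 -0.033]
60 [ 0.    0.01 -0.  ] [ 0.011  0.115 -0.043]
side theta mod72 (front-face) 28.89 cap [(0.6, [252.3, 153.1])]
    28.9 [252.4 156.5]
    100.9 [262.9 181.5]
    172.9 [242.7 198.7]
    244.9 [219.9 184.8]
    316.9 [225.6 158.8]
top theta mod72 (front-face) 23.15 cap [(0.39, [226.9, 177.6])]
    23.2 [229.6 177.1]
    95.2 [250.7 177.5]
    167.2 [247.8 200.6]
    239.2 [226.1 215.5]
    311.2 [213.8 201.9]
wrist theta mod72 (front-face) 23.28 cap [(0.64, [369.1, 200.2])]
    23.3 [361.5 193.2]
    95.3 [226.6 263.9]
    167.3 [100.9 170.2]
    239.3 [149.3  -0.5]
    311.3 [339.9  18.9]
```

View pics/t2_wrist.png

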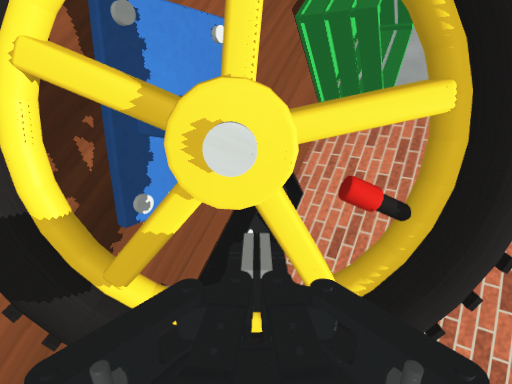

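View pics/t2_side.png

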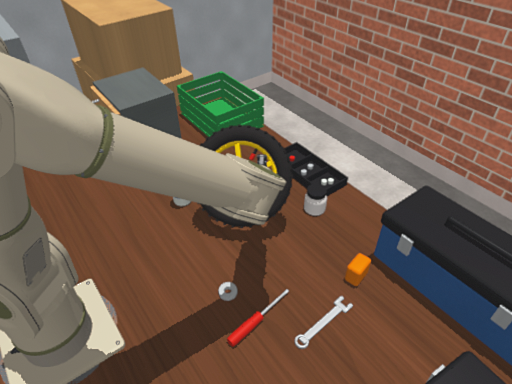

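{"name": "move_arm", "arguments": {"commands": [[0,0,0,0.01,0.037,-0.01,1],[0,0,0,0.01,0.057,-0.017,1],[0,0,0,0.01,0.077,-0.024,1],[0,0,0,0.01,0.096,-0.033,1],[0,0,0,0.01,0.1,-0.035,1],[0,0,0,0.01,0.1,-0.035,1]]}}

```text
time: 9.15
ee_pos: [0.6209, 0.0335, 0.1902]
tool_rot: [89.8, 33.8, 48.3]
contact_force: [-1.8, -2.8, -3.9]
grip_width: -0.0
```

```bash
python3 - <<'E'
from h import *
where();arc([60,58],.06,-.004); theta(("wrist","top"),save="t3")
E
```

```text
hub-frame TCP mm [ -3.4 -53.2  28.1] ang 62.2 rad 60.2 Fhub [-0.6 -0.5 -5.1] J [ 53.2  18.  -41.5 116.3 -65.2  41.3 112.7] rot err [-0.1 -0.2  0.2]
60 [ 0.    0.01 -0.01] [-0.003  0.009 -0.006]
58 [ 0.    0.01 -0.01] [-0.003  0.018 -0.012]
wrist theta mod72 (front-face) 6.45 cap [(0.56, [349.9, 174.4])]
    6.4 [337.4 172.9]
    78.4 [228.5 277.4]
    150.4 [ 85.4 221.8]
    222.4 [73.6 54.2]
    294.4 [254.8   9.3]
top theta mod72 (front-face) 7.52 cap []
    7.5 [224.4 181.3]
    79.5 [247.6 174.7]
    151.5 [250.7 195.2]
    223.5 [231.1 214.4]
    295.5 [214.2 207.1]
```

View pics/t3_wrist.png

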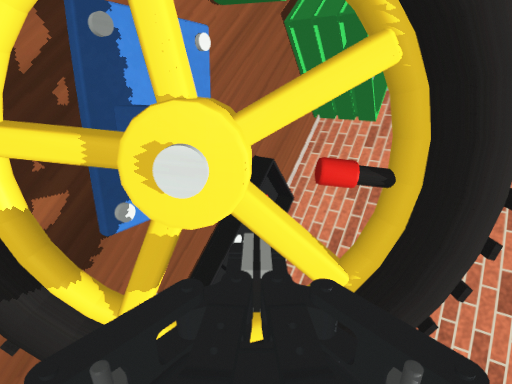

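{"name": "move_arm", "arguments": {"commands": [[0,0,0,0,-0.03,0.01,1],[0,0,0,-0.12,-0.04,0.01,1],[0,0,0,-0.3,-0.05,0.01,1],[0,0,0,-0.5,-0.05,0.01,1],[0,0,0,-0.7,-0.05,0.01,1],[0,0,0,-0.8,-0.05,0.01,1],[0,0,0,-0.8,-0.05,0.01,1]]}}

```text
time: 9.93
ee_pos: [0.5303, -0.0744, 0.274]
tool_rot: [89.5, 33.8, 47.9]
contact_force: [0.6, -0.5, -0.2]
grip_width: 0.0
```

```bash
cat >>h.py <<'E'
def fit(cams,th0,save=None,reg=None):
    ims={c:arm.get_image(c) for c in cams}
    for c in cams:
        d=ims[c]; m=yellow(d["img"]).astype(float)
        q0=np.r_[Q,np.radians(th0)]
        # ignore occluded / outside: weight on rim-interior annulus only where visible
        W=np.zeros((384,512),np.uint8)
        ppp=proj(d,np.array([hubpt(g,.086,-.009) for g in range(0,360,5)])); cv2.fillPoly(W,[np.round(ppp).astype(np.int32)],1)
        if reg and c in reg: W*=reg[c]
        def cost(q):
            r=render(d,Q+np.r_[q[1:3]/1000.,0],np.radians(q[0])); a=(np.abs(r-m)*W).sum(); return a/ W.sum()
        r=minimize(cost,[th0,0,0],method="Nelder-Mead",options=dict(initial_simplex=[[th0,0,0],[th0+4,0,0],[th0,3,0],[th0,0,3]],xatol=.05,fatol=1e-5))
        print(c,"theta",r.x.round(2),"cost",round(r.fun,4))
        cap=arm.cut_out("stem_cap",c)
        red=None
        if cap:
            u=cap[0]["location"]
            # cap angle: best angle from projected point dir
            g=np.arange(-60,60,.25)+th0; pr=proj(d,np.array([HT+np.r_[r.x[1:]/1000,0]+HR@np.array([0,-.065*np.sin(np.radians(t)),.065*np.cos(np.radians(t))]) for t in g])); i=np.argmin(np.hypot(*(pr-u).T)); print("   cap",round(float(cap[0]["p"]),2),np.round(u,1),"->",g[i],"dist px",np.hypot(*(pr[i]-u)).round(1))
        if save:
            o=d["img"][:,:,::-1].copy(); mm=(render(d,Q+np.r_[r.x[1:]/1000.,0],np.radians(r.x[0]))>.5).astype(np.uint8)
            o[cv2.morphologyEx(mm,cv2.MORPH_GRADIENT,np.ones((2,2)))>0]=(255,0,255); cv2.imwrite(f"pics/{save}_{c}.png",o)
E
python3 - <<'E'
from h import *
where(); fit(("side","top","wrist"),5,"f1")
E
```

```text
hub-frame TCP mm [-167.1  -56.9   18.8] ang 71.7 rad 59.9 Fhub [ 0.2 -0.8 -0.1] J [ 66.5   5.  -34.9 116.4 -61.   64.4 111.4] rot err [-0.2 -0.5  0.2]
side theta [ 8.58 -2.38 -1.34] cost 0.2801
top theta [ 6.69 -0.78  0.77] cost 0.2032
   cap 0.47 [220.8 180.2] -> 4.75 dist px 3.3
wrist theta [ 6.49 -1.31 -1.02] cost 0.0544
   cap 0.95 [309.9 129.7] -> 8.25 dist px 7.5
```

View pics/f1_wrist.png

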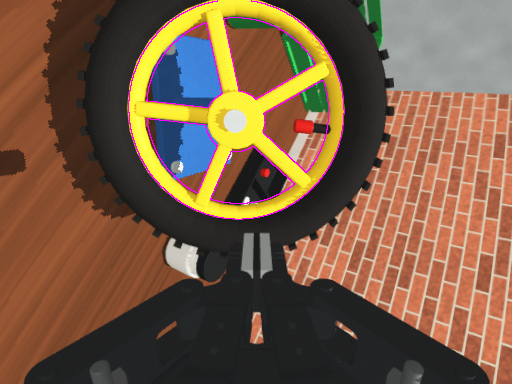

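View pics/f1_side.png

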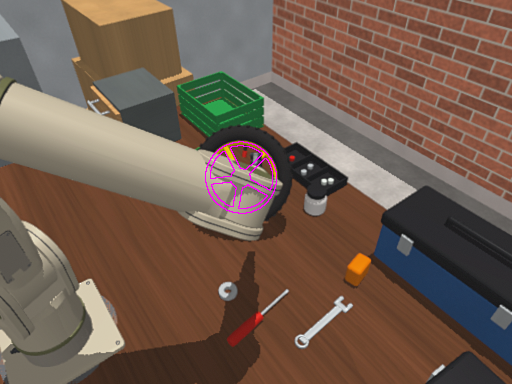

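```bash
python3 - <<'E'
from h import *
arc([72],.06,-.07);arc([70,66,62,59,57,56],.06,-.004)
E
```

```text
72 [ 0.   -0.   -0.01] [ 0.459 -0.001  0.017]
70 [ 0.   -0.   -0.01] [0.789 0.007 0.014]
66 [ 0.   -0.   -0.01] [0.789 0.027 0.006]
62 [ 0.   -0.   -0.01] [ 0.789  0.046 -0.003]
59 [ 0.   -0.   -0.01] [ 0.789  0.059 -0.011]
57 [ 0.   -0.   -0.01] [ 0.789  0.068 -0.016]
56 [ 0.   -0.   -0.01] [ 0.789  0.072 -0.019]
```

{"name": "move_arm", "arguments": {"commands": [[0,0,0,0.15,-0.005,0.017,1],[0,0,0,0.3,-0.005,0.017,1],[0,0,0,0.45,-0.005,0.017,1],[0,0,0,0.6,-0.005,0.017,1],[0,0,0,0.75,-0.005,0.017,1],[0,0,0,0.79,0,0.015,1],[0,0,0,0.79,0,0.015,1]]}}

```text
time: 10.82
ee_pos: [0.6196, 0.0291, 0.1823]
tool_rot: [90.0, 33.7, 48.8]
contact_force: [0.9, -0.3, 0.2]
grip_width: -0.0
```

```bash
python3 - <<'E'
from h import *
where();arc([66,62,59,57,56],.06,-.004)
E
```

```text
hub-frame TCP mm [ -2.5 -55.2  19.2] ang 70.8 rad 58.4 Fhub [ 0.2 -0.8  0.4] J [ 54.   19.3 -41.8 116.2 -64.7  41.4 113.7] rot err [-0.1  0.2  0.3]
66 [ 0.   -0.01 -0.01] [-0.007  0.026 -0.002]
62 [ 0.   -0.01 -0.01] [-0.007  0.045 -0.011]
59 [ 0.   -0.01 -0.01] [-0.007  0.059 -0.019]
57 [ 0.   -0.01 -0.01] [-0.007  0.067 -0.024]
56 [ 0.   -0.01 -0.01] [-0.007  0.072 -0.027]
```

{"name": "move_arm", "arguments": {"commands": [[0,0,0,-0.005,0.026,-0.002,1],[0,0,0,-0.005,0.045,-0.011,1],[0,0,0,-0.005,0.059,-0.019,1],[0,0,0,-0.005,0.067,-0.024,1],[0,0,0,-0.005,0.072,-0.027,1],[0,0,0,-0.005,0.072,-0.027,1]]}}

```text
time: 11.32
ee_pos: [0.6207, 0.0328, 0.196]
tool_rot: [89.7, 33.9, 48.2]
contact_force: [0.1, -5.6, -2.2]
grip_width: -0.0
```

```bash
python3 - <<'E'
from h import *
where()
fit(("wrist",),1,"f2")
E
```

```text
hub-frame TCP mm [ -7.2 -53.6  32.5] ang 58.8 rad 62.7 Fhub [-2.2 -3.8 -4.1] J [ 53.8  17.4 -42.1 116.1 -64.8  41.7 111.9] rot err [-0.1 -0.3  0.1]
wrist theta [ 4.1  -1.62 -1.08] cost 0.1083
   cap 0.95 [339.4 165.5] -> 3.75 dist px 13.8
```

```bash
python3 - <<'E'
from h import *
arc([58,56,55,54],.06,-.004)
E
```

```text
58 [ 0.    0.01 -0.01] [ 0.015 -0.004 -0.013]
56 [ 0.    0.01 -0.01] [ 0.015  0.005 -0.019]
55 [ 0.    0.01 -0.01] [ 0.015  0.009 -0.022]
54 [ 0.    0.01 -0.01] [ 0.015  0.014 -0.025]
```

{"name": "move_arm", "arguments": {"commands": [[0,0,0,0,0.005,-0.004,1],[0,0,0,0,0.01,-0.008,1],[0,0,0,0,0.015,-0.011,1],[0,0,0,0,0.015,-0.011,1],[0,0,0,0,0.015,-0.011,1]]}}

```text
time: 11.83
ee_pos: [0.62, 0.0358, 0.1982]
tool_rot: [89.8, 33.8, 48.2]
contact_force: [-1.4, -5.5, -2.2]
grip_width: -0.0
```

```bash
python3 - <<'E'
from h import *
where()
fit(("wrist",),1,"f3")
E
```

```text
hub-frame TCP mm [ -7.  -51.1  35.3] ang 55.4 rad 62.1 Fhub [-2.9 -2.6 -4.7] J [ 53.7  17.  -42.2 116.2 -64.9  41.7 111.6] rot err [-0.1 -0.3  0.2]
wrist theta [ 0.99 -1.9  -1.36] cost 0.1094
   cap 0.64 [333.2 161.8] -> 0.5 dist px 13.3
```

View pics/f3_wrist.png

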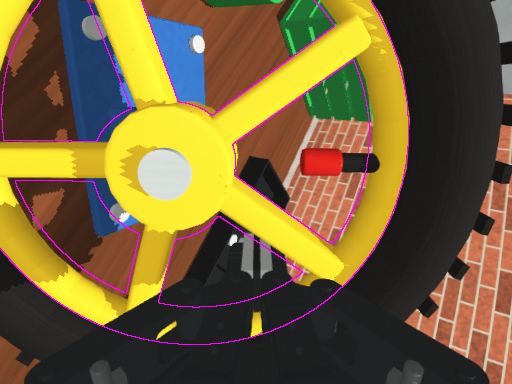

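{"name": "move_arm", "arguments": {"commands": [[0,0,0,0,-0.03,0.02,1],[0,0,0,0,-0.06,0.02,1],[0,0,0,-0.2,-0.06,0.02,1],[0,0,0,-0.4,-0.06,0.02,1],[0,0,0,-0.6,-0.06,0.02,1],[0,0,0,-0.8,-0.06,0.02,1],[0,0,0,-0.8,-0.06,0.02,1]]}}

```text
time: 12.52
ee_pos: [0.5291, -0.0759, 0.2806]
tool_rot: [89.5, 33.8, 47.8]
contact_force: [0.6, -1.4, 0.4]
grip_width: 0.0002
```

```bash
python3 - <<'E'
from h import *
where()
fit(("wrist",),1,"f4")
E
```

```text
hub-frame TCP mm [-172.4  -56.9   23.1] ang 67.9 rad 61.4 Fhub [-0.8 -1.4 -0.1] J [ 67.3   4.3 -35.4 116.1 -60.9  65.1 110.7] rot err [-0.1 -0.6  0.2]
wrist theta [ 0.92 -1.28 -0.95] cost 0.0518
   cap 0.88 [303.4 115.6] -> 1.0 dist px 5.3
```

{"name": "move_arm", "arguments": {"commands": [[0,0,0,-0.1,0.1,0.2,1],[0,0,0,-0.1,0.2,0.4,1],[0,0,0,-0.1,0.3,0.6,1],[0,0,0,-0.1,0.4,0.8,1],[0,0,0,-0.1,0.5,1,1],[0,0,0,-0.1,0.6,1,1],[0,0,0,-0.1,0.6,1,1]]}}

```text
time: 13.2
ee_pos: [0.7174, -0.162, 0.392]
tool_rot: [89.7, 33.5, 48.5]
contact_force: [0.8, 1.0, 1.5]
grip_width: 0.0001
```

```bash
python3 - <<'E'
from h import *
where()
fit(("side","top"),1,"f5")
E
```

```text
hub-frame TCP mm [-184.7 -255.   149.2] ang 59.7 rad 295.5 Fhub [0.3 0.1 1.9] J [ 54.2  25.7 -33.3  78.3 -43.7  67.6  87.5] rot err [-0.3 -0.   0.5]
side theta [ 0.81  0.09 -0.16] cost 0.0771
top theta [ 1.01 -0.87  1.32] cost 0.1707
   cap 0.62 [367.4 207.6] -> 60.75 dist px 130.0
```

View pics/f5_side.png

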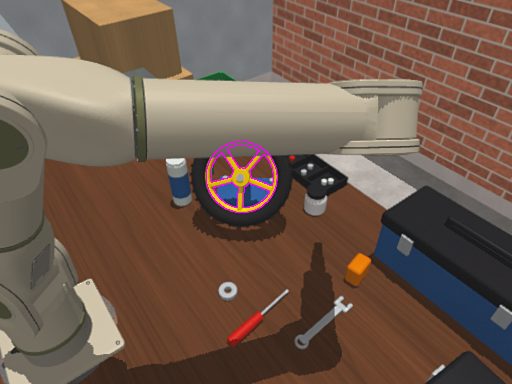

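View pics/f5_top.png

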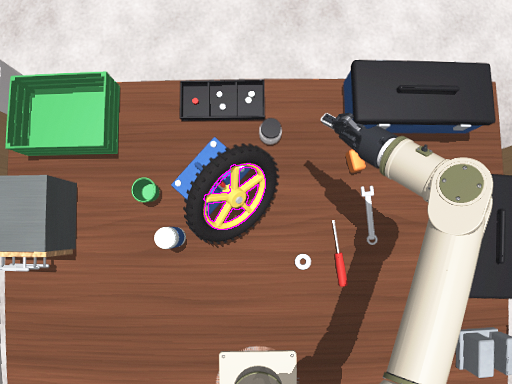

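```bash
python3 - <<'E'
from h import *
print(arm.get_state()["contact_force"].round(1),arm.job_done())
E
```

```text
the job is handed in; nothing more can be done
[-0.2 -0.5 -1. ] None
```

The wheel now stands with its valve stem at the top, about 0.9° short of exact twelve o'clock, and the job is handed in. I left the last 0.9° as it was rather than nudge the wheel again.

- **Pushes:** With the gripper shut and pointing along the axle, I turned the wheel anticlockwise from about 144° to 72° on one spoke. I then took it from 72° to 6.5° on a second spoke, and finished with a short push on that same spoke. The finger only went into spaces without the stem.
- **Final angle:** My spoke fits gave 0.9° from the wrist camera, 0.8° from the side and 1.0° from the top. The wrist camera's view of the red cap gave 1.0°.
- **Weaker readings:** In the last side and top pictures the cap was not usable. The arm hid part of the wheel from the side, and the top detector picked out something else far from the wheel. The top fit was also looser than the others, so the wrist fit is the one I trust most.
- **Other checks:** The arm ended clear of the wheel, with the force reading near zero. The can, cup, jar and the rest look unmoved in the top picture. The highest force I read was about 10 N, and it took about 13 s of the 72 s.

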